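Close a console's access panel, align its quarter-turn fastener and hold the panel home

TASK

The blue access panel of the grey control console hangs open on its bottom hinge. Swing it up and over onto the console, where its turned fastener stops it just short of shut; then turn the black wing until its white line meets the white mark on the panel, so that the tongue behind it can enter the slot in the frame. Press the panel fully home against its rubber seal and finish while still holding it pressed there (a spring pushes it out again if you let go), leaving the things beside the console where they are.

Things in the scene. Friction and masses are not known exactly. Their poses are not given: they have to be found in the camera images.
- console: Grey bench console, 190 x 200 x 114 mm (x, y, z), fixed to the worktop. Origin: centre of its underside; x from its low front (toward the robot) to its high back, y to its left, z up. Its face rises toward the back at 0.36 rad from horizontal. The panel's hinge line runs along y through x = -82, z = 58 mm. The cheeks beside the panel end flush with the shut panel.
- hinge_line (a point): Middle of the panel's hinge line at the low front edge of the sloping face; axes parallel to the console's.
- panel (a joint): Opening of the panel about the hinge line (rad): 0 = shut on the seal (plane at 0.36 rad from horizontal), 1.21 = upright, more = leaning out toward the robot; starts at 1.27 to 1.5. The stiff hinge holds it near upright; pushed below about 0.6 it drops and rests at about 0.2 on the misaligned tongue. With the tongue in its slot it rests at about 0.06 on a spring plunger.
- panel_skin: Blue panel, 134 mm from hinge to free edge, 164 mm wide, 5 mm thick. Origin on the hinge line; x runs in the panel from hinge to free edge, y left along the hinge, z its outward normal (outer face at z = 5 mm). At joint panel = 0 this frame is the console's tilted by 0.36 rad about y.
- panel_edge (a point): Middle of the panel's free edge, 136 mm from the hinge line, half-way through its thickness; axes as the panel's.
- wing (a joint): Turn of the fastener (rad) about the panel's outward normal, counter-clockwise positive seen from outside: 0 = aligned with the slot (white line of the wing toward the white mark near the free edge); starts at 0.85 to 1.4, to be turned back clockwise. Stops at -0.4 and 1.6; friction 0.05 N m, stays where left. The tongue enters the slot within about 0.13 rad of 0.
- wing_grip (a point): Where to grip the black wing: on the fastener's axis, 85 mm from the hinge line, midway across the panel, 25 mm out from the panel's inner face. The wing is a bar 44 mm long (this point's x), 12 mm thick (its y), from 8 to 38 mm out from the inner face (the outer face is at 5 mm). z is the panel's outward normal.
- seal: Black rubber seal round the console's opening, on which the shut panel bears near its free edge. Origin and axes as the shut panel's. A spring plunger beside it pushes the panel out with about 7 N when fully pressed in: to press home at the wing takes about 9 N, and 12 to 20 N is ample.
- oil_block: Black block with four coloured caps, 26 x 88 x 16 mm, loose at the right of the console; origin at the centre of its underside. To be left alone.
- parts_pot: Small round pot, 42 mm across, 20 mm high, loose at the left of the console; origin at the centre of its underside. To be left alone.
- tally: Round white tally counter, 43 x 52 x 20 mm, loose at the left front of the console; origin at the centre of its underside. To be left alone.

How it is judged:
By the outcome, as a careful person would: the job done as asked, in the order asked, and still so for the second after the job is handed in, while the arm keeps its last pose, push and grip.
It also fails if it takes over 51 s, if anything falls off the work surface, if the arm or the gripper's body presses on something with over 40 N, if the wrist force passes 120 N, or if a joint passes its speed limit or range.

ROBOT

A 7-joint arm with a two-finger parallel gripper is mounted at the origin on a cart in front of the work surface, level with it; the furniture and walls round the work are solid. World frame = base frame: x ahead of the robot, y to its left, z up, the work surface at z = 0. Lengths are in m, angles in rad, forces in N, time in s.
With the tool pointing down it reaches from about 0.4 to 0.875 m from the base axis. Payload 6.5 kg.
Tool frame: the origin (TCP) lies between the finger pads; the fingertips stand 14 mm ahead of it and the grasp point (between the pads) lies 5 mm behind it (tip_extent is the distance from the TCP to the fingertips, in m); x points along the fingers, y is the direction in which the jaws open and shut, and the axes are right-handed (so a half turn about x gives the same grasp; the last joint's range is limited). The gripper opens to 88 mm and grips with 3 to 60 N. Pads are 18 mm wide; open, the fingers measure 123 mm over their backs; the gripper's body (75 mm by 187 mm) begins 45 mm behind the grasp point.
Start: joints at [-0.793, 0.536, -0.004, 1.538, 0.003, 1.067, -0.071], TCP at [0.486, 0.432, 0.253] pointing down, gripper open.
Joint ranges: [-2.7, 2.7], [-0.37, 2.16], [-1.27, 1.26], [0.24, 2.4], [-1.31, 4.45], [0.19, 1.91], [-2.76, 2.76]. Speed limits (rad/s): [2.39, 2.39, 3.14, 3.14, 3.14, 3.14, 3.14].

INTERFACE

Orientations are given as a unit quaternion [x, y, z, w].
In Python, from station import * gives the robot as it stands.
- The arm moves only by the tool carry_out, never from a script. Its argument "targets" is a list of rows, each an object with "delta_pos": the shift along the tool's x, y, z in m, a list of three; "angular": the turn, a rotation vector about the tool's x, y, z in degrees, a list of three; "grip": the closure, from -1 (fully open) to 1 (shut), so that 0 is half open. In form: [{"delta_pos": [dx, dy, dz], "angular": [rx, ry, rz], "grip": grip}, ...]. A call has 1 to 10 rows; each row shifts and turns the pose as measured when the row begins, along the tool's axes as they then stand; what a row does not reach is not made up. A row lasts 1/10 s, in which the tool goes at most 50 mm and 8.59 degrees, less where a joint would pass 70% of its speed; a pose out of reach is approached as far as the arm can. A call is refused whole if a number of a shift passes 0.05 or a number of a turn 8.59, either way. A call with a gripper value outside its range is refused whole. The fingers move at their own pace and stop on an object; "squeeze" is the grip in N (left out, the last holds). Time passes only in rows, so rows that do not move let the fingers close. It gives the time, the measured TCP pose, the force and the opening at its end, in the units of the state.
- observe(): the state, without advancing time (a new reading comes with each control period).
- grab_frame(name): name is "side" or "top" or "wrist"; returns (picture, depth): 480x640x3 uint8, blue, green, red; 480x640 float32, m along the optical axis (not along the pixel's ray), 0 where there is no reading.
- get_calibration(name): a dict with "intrinsics" (3x3 intrinsics, pixels), "rvec" (rotation vector, rad) and "tvec" (3), from world to camera coordinates, as OpenCV has them; the wrist camera has in their place "T_tool_cam" (4x4, takes a point from camera to tool coordinates, whose origin is the TCP and whose axes are the tool frame's). Camera axes: x right, y down, z forward; pixel columns grow to the right and rows downward; lengths in m; the calibration is good to about 2 mm. A picture is of the moment at which its call begins: read the wrist's pose just before it. get_calibration takes no time and is no camera call.
- job_done(): hands the job in, once; it reports no verdict.
Trained networks look in the newest picture that a camera, given by its name, has taken for a name from the list of things; names that differ only in an ending like _2 or _b are one class to them, and where a whole thing is asked for, a point or a joint stands for the part that bears it (a point fixed in the world has none). Each returns a list of dicts, best first, with "conf" (0 to 1); they miss things now and then, are a little off and sometimes report something else, mostly with a low value. They report only what shows in the picture. A call takes as long as a camera call.
- search_frame(thing, camera): "point" ([x, y, z] in m, in world coordinates, good to about 4 mm: the middle of the surface that is visible of it).
- regions_of(thing, camera): "pixels" (480x640 bool, what is visible of it).
- tip_of(thing, camera): "point" ([x, y, z] in m, in world coordinates, good to about 4 mm: a listed point, or the origin of a listed thing).
The state is a dict: "time_s": time; "q": joint angles; "joint_velocities": joint speeds; "joint_efforts": joint torques, N m; "position": TCP position; "tcp_rot": TCP orientation; "ft_force": force on the tool from outside, world axes, zero at the start; "moment": the same for the moment, N m; "gripper_width": finger opening in m.
Only numpy, scipy, OpenCV 4.12 (cv2) and the standard library are available. Lean on these libraries where they do the work, as an engineer would, in place of code of your own. Each camera call takes 0.05 s, during which the arm holds its last target. There are 200 camera calls.

## Working session

There is one attempt and no reset: what is moved stays moved. The work goes in short steps, Python scripts to look and compute and a tool call to move; the robot and the scene stay as the last step left them, time stands still between calls to the robot, and variables do not carry over. Pictures are saved under pics/ and viewed, about 8 in all and at most 12, crops included, and the job is handed in when it is done.

Besides the shell and the picture viewer there is one more tool, called after "Emit:" as a command line: name --argument value ..., lists and objects as JSON in quotes. carry_out: Moves the arm, as the interface text tells. Its arguments: {"type":"object","properties":{"targets":{"type":"array","items":{"type":"object","properties":{"delta_pos":{"type":"array","items":{"type":"number"}},"angular":{"type":"array","items":{"type":"number"}},"grip":{"type":"number"}}}},"squeeze":{"type":"number"}},"required":["targets"]}

```bash
mkdir -p pics; ls; python3 - <<'E'
from station import *
import cv2,numpy as np
s=observe();print(s['time_s'],s['position'],s['tcp_rot'],s['gripper_width'])
for c in ("side","top"):
    im,d=grab_frame(c);cv2.imwrite(f'pics/{c}0.png',im)
    for t in ("console","hinge_line","panel_edge","wing_grip","panel_skin","oil_block","parts_pot","tally"):
        try:
            r=tip_of(t,c);print(c,t,[(np.round(x['point'],3).tolist(),round(x['conf'],2)) for x in r[:2]])
        except Exception as e: print(c,t,e)
im=np.hstack([cv2.resize(cv2.imread(f'pics/{c}0.png'),(400,300)) for c in("side","top")])
E
```

```text
pics
0.0 [0.48523921 0.43160327 0.25183278] [ 0.28896375  0.64531648 -0.29011651  0.64490232] 0.08792000121388466
side console [([0.626, 0.155, -0.002], 0.62)]
side hinge_line [([0.559, 0.102, 0.057], 0.65)]
side panel_edge [([0.539, 0.088, 0.192], 0.79), ([0.559, 0.295, 0.002], 0.72)]
side wing_grip [([0.53, 0.075, 0.138], 0.42)]
side panel_skin [([0.56, 0.103, 0.058], 0.94), ([0.561, 0.101, 0.057], 0.35)]
side oil_block []
side parts_pot [([0.56, 0.297, 0.001], 0.81), ([0.458, 0.246, 0.002], 0.21)]
side tally [([0.456, 0.248, 0.006], 0.64), ([0.622, 0.154, -0.0], 0.23)]
top console [([0.624, 0.151, -0.0], 0.9), ([0.557, 0.098, 0.058], 0.67)]
top hinge_line [([0.559, 0.099, 0.055], 0.95)]
top panel_edge [([0.532, 0.089, 0.189], 0.84)]
top wing_grip [([0.532, 0.078, 0.135], 0.88)]
top panel_skin [([0.558, 0.099, 0.059], 0.72), ([0.451, 0.246, -0.001], 0.4)]
top oil_block [([0.679, 0.005, -0.001], 0.65)]
top parts_pot [([0.557, 0.293, 0.0], 0.58)]
top tally [([0.454, 0.242, -0.002], 0.98)]
```

View pics/side0.png

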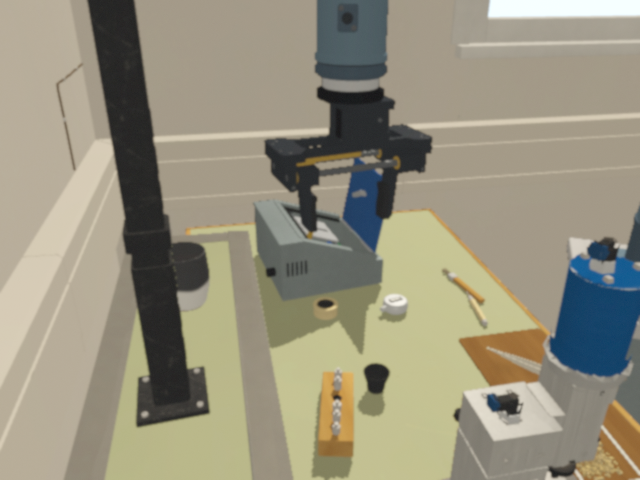

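View pics/top0.png

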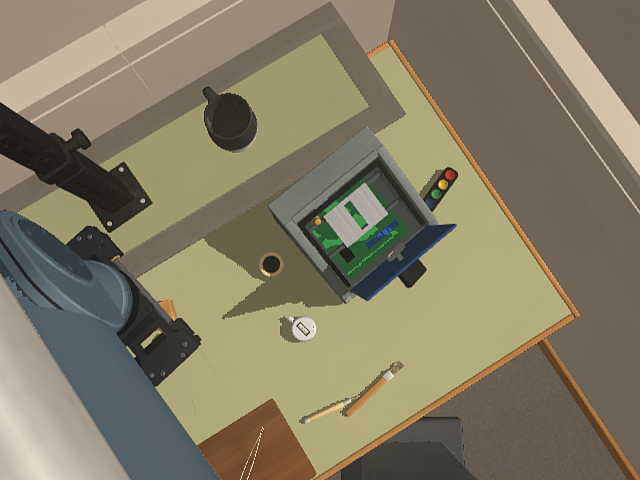

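The views agree: the console sits at about (0.625, 0.153) with a yaw of 0.68 rad. In the top view the panel is open at (410, 262) with the wing at (411, 274). The oil block is at right (440, 187), the pot at (271, 264) and the tally at (304, 328). The panel is at about 1.38 rad.

```bash
cat > h.py <<'E'
from station import *
import numpy as np
from scipy.spatial.transform import Rotation as R, Slerp
HP=np.array([.559,.100,.057]); YAW=.677
hx=np.array([np.cos(YAW),np.sin(YAW),0]); hy=np.array([-hx[1],hx[0],0]); hz=np.array([0,0,1.])
def pt(h,y,z): return HP+h*hx+y*hy+z*hz            # rel. to hinge line, console axes
def panelpt(a,x,y,z):                                # panel frame at opening a
    p=a+.36; return pt(x*np.cos(p)-z*np.sin(p),y,x*np.sin(p)+z*np.cos(p))
def ori(tilt,turn=0):
    "tool x = down tilted forward by tilt; tool y = -console y, turned by `turn` ccw about outward normal"
    n=-np.sin(tilt)*hx+np.cos(tilt)*hz
    r=R.from_matrix(np.c_[-n,-hy,np.cross(-n,-hy)])
    return R.from_rotvec(turn*n)*r
def rows(wps,mm=40,deg=8,start=None):
    s=observe(); p=np.array(s['position']);r=R.from_quat(s['tcp_rot'])
    print('t',s['time_s'],'F',np.round(s['ft_force'],1),'w',s['gripper_width'],'q',np.round(s['q'],2))
    for P,Q in wps:
        n=int(max(np.ceil(np.linalg.norm(P-p)*1000/mm),np.ceil(np.degrees((r.inv()*Q).magnitude())/deg),1))
        S=Slerp([0,1],R.concatenate([r,Q])); c=r;print('--',n)
        for i in range(n):
            d=c.inv().apply((P-p)/n); c2=S((i+1)/n); a=np.degrees((c.inv()*c2).as_rotvec()); c=c2
            print(np.round(d,4).tolist(),np.round(a,2).tolist())
        p,r=P,Q
def tip(P,Q,back=.014): return P-back*Q.apply([1,0,0])
E
python3 - <<'E'
from h import *
Q=ori(.36)
print(tip(pt(-.09,0,.16),Q))
rows([(tip(pt(-.09,0,.23),Q),Q),(tip(pt(-.07,0,.112),Q),Q)])
E
```

```text
[0.48500485 0.04052924 0.23010256]
t 0.9 F [-0.1  0.4  0.5] w 0.0879747502619096 q [-0.79  0.54 -0.    1.54  0.    1.07 -0.07]
-- 12
[-0.0039, -0.0217, 0.0243] [7.65, 1.32, 1.39]
[-0.005, -0.0182, 0.0269] [7.65, 1.32, 1.39]
[-0.0061, -0.0143, 0.0289] [7.65, 1.32, 1.39]
[-0.0071, -0.0102, 0.0304] [7.65, 1.32, 1.39]
[-0.008, -0.0059, 0.0313] [7.65, 1.32, 1.39]
[-0.0088, -0.0015, 0.0316] [7.65, 1.32, 1.39]
[-0.0095, 0.003, 0.0313] [7.65, 1.32, 1.39]
[-0.0101, 0.0073, 0.0304] [7.65, 1.32, 1.39]
[-0.0105, 0.0115, 0.0289] [7.65, 1.32, 1.39]
[-0.0109, 0.0155, 0.0269] [7.65, 1.32, 1.39]
[-0.011, 0.0192, 0.0243] [7.65, 1.32, 1.39]
[-0.011, 0.0225, 0.0212] [7.65, 1.32, 1.39]
-- 3
[0.0392, 0.0, 0.0076] [0.0, 0.0, 0.0]
[0.0392, 0.0, 0.0076] [0.0, 0.0, 0.0]
[0.0392, 0.0, 0.0076] [0.0, 0.0, 0.0]
```

Emit:
carry_out --targets '[{"delta_pos": [-0.004, -0.022, 0.024], "angular": [7.65, 1.3, 1.4], "grip": -1}, {"delta_pos": [-0.005, -0.018, 0.027], "angular": [7.65, 1.3, 1.4], "grip": -1}, {"delta_pos": [-0.006, -0.014, 0.029], "angular": [7.65, 1.3, 1.4], "grip": -1}, {"delta_pos": [-0.007, -0.01, 0.03], "angular": [7.65, 1.3, 1.4], "grip": -1}, {"delta_pos": [-0.008, -0.006, 0.031], "angular": [7.65, 1.3, 1.4], "grip": -1}, {"delta_pos": [-0.009, -0.002, 0.032], "angular": [7.65, 1.3, 1.4], "grip": -1}, {"delta_pos": [-0.01, 0.003, 0.031], "angular": [7.65, 1.3, 1.4], "grip": -1}, {"delta_pos": [-0.01, 0.007, 0.03], "angular": [7.65, 1.3, 1.4], "grip": -1}, {"delta_pos": [-0.01, 0.012, 0.029], "angular": [7.65, 1.3, 1.4], "grip": -1}, {"delta_pos": [-0.011, 0.016, 0.027], "angular": [7.65, 1.3, 1.4], "grip": -1}]'

```text
time_s: 1.9
position: [0.478, 0.1001, 0.2919]
tcp_rot: [0.736, 0.343, -0.52, 0.267]
ft_force: [-0.2, -1.1, 1.0]
gripper_width: 0.0883
```

```bash
python3 - <<'E'
from h import *
Q=ori(.36)
print(observe()['position'])
rows([(tip(pt(-.09,0,.23),Q),Q),(tip(pt(-.07,0,.112),Q),Q)])
E
```

```text
[0.47801829 0.10011128 0.29190261]
t 1.9 F [-0.2 -1.1  1. ] w 0.08831163521089908 q [-0.46  0.08  0.3   2.12 -0.33  0.7  -0.61]
-- 2
[-0.0098, 0.0214, 0.019] [6.32, 0.95, 1.13]
[-0.0097, 0.0236, 0.0163] [6.32, 0.95, 1.13]
-- 3
[0.0392, 0.0, 0.0076] [0.0, 0.0, 0.0]
[0.0392, 0.0, 0.0076] [0.0, 0.0, 0.0]
[0.0392, 0.0, 0.0076] [0.0, 0.0, 0.0]
```

Emit:
carry_out --targets '[{"delta_pos": [-0.01, 0.021, 0.019], "angular": [6.3, 0.95, 1.1], "grip": -1}, {"delta_pos": [-0.01, 0.024, 0.016], "angular": [6.3, 0.95, 1.1], "grip": -1}, {"delta_pos": [0.039, 0, 0.008], "angular": [0, 0, 0], "grip": -1}, {"delta_pos": [0.039, 0, 0.008], "angular": [0, 0, 0], "grip": -1}, {"delta_pos": [0.039, 0, 0.008], "angular": [0, 0, 0], "grip": -1}]'

```text
time_s: 2.4
position: [0.506, 0.0437, 0.1889]
tcp_rot: [0.785, 0.264, -0.531, 0.183]
ft_force: [2.0, 0.2, -0.8]
gripper_width: 0.088
```

```bash
python3 - <<'E'
from h import *
import cv2
s=observe();print(s['position'])
Q=ori(.36)
for c in("side","wrist"):
    im,d=grab_frame(c);cv2.imwrite(f'pics/{c}1.png',im)
    for t in ("panel_edge","wing_grip"):
        print(c,t,[(np.round(x['point'],3).tolist(),round(x['conf'],2)) for x in tip_of(t,c)[:2]])
a=cv2.imread('pics/side1.png')[100:340,200:520];b=cv2.imread('pics/wrist1.png')
cv2.imwrite('pics/m1.png',np.hstack([cv2.resize(a,(400,300)),cv2.resize(b,(400,300))]))
rows([(tip(pt(-.0,0,.118),Q),Q),(tip(pt(.045,0,.108),Q),Q),(tip(pt(.08,0,.088),Q),Q)],mm=12)
E
```

```text
[0.50597175 0.04372788 0.18889318]
side panel_edge [([0.54, 0.09, 0.194], 0.64)]
side wing_grip [([0.529, 0.078, 0.14], 0.38)]
wrist panel_edge [([0.533, 0.086, 0.194], 0.62)]
wrist wing_grip [([0.532, 0.079, 0.14], 0.77)]
t 2.7 F [-0.1  0.   1.2] w 0.08815085478904192 q [-0.29  0.28  0.28  2.22 -0.73  0.44 -0.32]
-- 7
[0.0042, -0.0017, -0.0093] [-0.15, -0.16, -0.12]
[0.0041, -0.0017, -0.0093] [-0.15, -0.16, -0.12]
[0.0041, -0.0016, -0.0093] [-0.15, -0.16, -0.12]
[0.0041, -0.0016, -0.0093] [-0.15, -0.16, -0.12]
[0.0041, -0.0016, -0.0094] [-0.15, -0.16, -0.12]
[0.004, -0.0015, -0.0094] [-0.15, -0.16, -0.12]
[0.004, -0.0015, -0.0094] [-0.15, -0.16, -0.12]
-- 4
[0.0063, -0.0, -0.0096] [0.0, 0.0, 0.0]
[0.0063, -0.0, -0.0096] [0.0, 0.0, 0.0]
[0.0063, -0.0, -0.0096] [0.0, 0.0, 0.0]
[0.0063, -0.0, -0.0096] [0.0, 0.0, 0.0]
-- 4
[0.0078, 0.0, -0.0064] [0.0, 0.0, 0.0]
[0.0078, 0.0, -0.0064] [0.0, 0.0, 0.0]
[0.0078, 0.0, -0.0064] [0.0, 0.0, 0.0]
[0.0078, 0.0, -0.0064] [0.0, 0.0, 0.0]
```

View pics/m1.png

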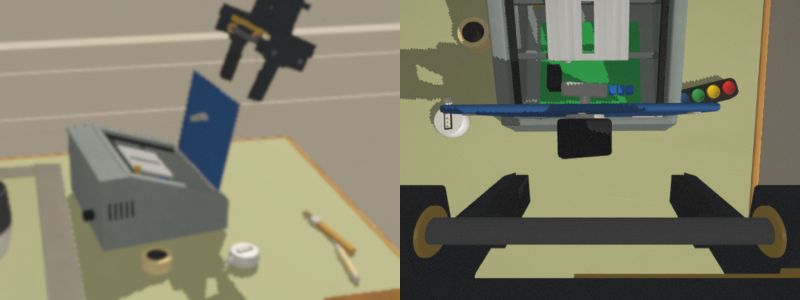

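The wrist view shows the panel edge at (580, 108), level between the open fingers, with the wing at (585, 138) between them. Now I'll push it over.

Emit:
carry_out --targets '[{"delta_pos": [0.004, -0.002, -0.009], "angular": [0, 0, 0], "grip": -1}, {"delta_pos": [0.004, -0.002, -0.009], "angular": [0, 0, 0], "grip": -1}, {"delta_pos": [0.004, -0.002, -0.009], "angular": [0, 0, 0], "grip": -1}, {"delta_pos": [0.004, -0.002, -0.009], "angular": [0, 0, 0], "grip": -1}, {"delta_pos": [0.004, -0.002, -0.009], "angular": [0, 0, 0], "grip": -1}, {"delta_pos": [0.004, -0.001, -0.009], "angular": [0, 0, 0], "grip": -1}, {"delta_pos": [0.004, 0, -0.009], "angular": [0, 0, 0], "grip": -1}, {"delta_pos": [0.006, 0, -0.01], "angular": [0, 0, 0], "grip": -1}, {"delta_pos": [0.006, 0, -0.01], "angular": [0, 0, 0], "grip": -1}]'

```text
time_s: 3.6
position: [0.58, 0.1149, 0.1908]
tcp_rot: [0.787, 0.264, -0.526, 0.184]
ft_force: [-0.2, -0.7, -0.5]
gripper_width: 0.088
```

```bash
python3 - <<'E'
from h import *
Q=ori(.36)
s=observe(); d=np.array(s['position'])+.014*R.from_quat(s['tcp_rot']).apply([1,0,0])-HP; print('tip h,y,z',d@hx,d@hy,d[2])
grab_frame("side")
print([(np.round(x['point'],3).tolist(),round(x['conf'],2)) for x in tip_of("panel_edge","side")[:2]])
rows([(tip(pt(.045,0,.108),Q),Q),(tip(pt(.085,0,.085),Q),Q)],mm=12)
E
```

```text
tip h,y,z 0.031024444746736147 -0.0017574421820699736 0.12088488784356577
[([0.596, 0.134, 0.188], 0.69)]
t 3.7 F [-0.   0.4  0.1] w 0.08858912957187605 q [-0.43  0.39  0.29  2.05 -0.69  0.45 -0.5 ]
-- 2
[0.0085, -0.0008, -0.0037] [-0.42, -0.82, -0.51]
[0.0084, -0.0007, -0.0039] [-0.42, -0.82, -0.51]
-- 4
[0.0089, 0.0, -0.0073] [0.0, 0.0, 0.0]
[0.0089, 0.0, -0.0073] [0.0, 0.0, 0.0]
[0.0089, 0.0, -0.0073] [0.0, 0.0, 0.0]
[0.0089, 0.0, -0.0073] [0.0, 0.0, 0.0]
```

Emit:
carry_out --targets '[{"delta_pos": [0.0085, -0.001, -0.004], "angular": [-0.4, -0.8, -0.5], "grip": -1}, {"delta_pos": [0.0085, 0, -0.004], "angular": [-0.4, -0.8, -0.5], "grip": -1}, {"delta_pos": [0.009, 0, -0.008], "angular": [0, 0, 0], "grip": -1}, {"delta_pos": [0.009, 0, -0.008], "angular": [0, 0, 0], "grip": -1}, {"delta_pos": [0.009, 0, -0.008], "angular": [0, 0, 0], "grip": -1}, {"delta_pos": [0.009, 0, -0.008], "angular": [0, 0, 0], "grip": -1}]'

```text
time_s: 4.3
position: [0.6271, 0.1536, 0.1526]
tcp_rot: [0.775, 0.273, -0.538, 0.188]
ft_force: [-0.3, 0.7, -0.1]
gripper_width: 0.0881
```

```bash
python3 - <<'E'
from h import *
Q=ori(.36)
s=observe(); d=np.array(s['position'])+.014*R.from_quat(s['tcp_rot']).apply([1,0,0])-HP; print('tip h,y,z',d@hx,d@hy,d[2])
for c in("side","wrist"):
    grab_frame(c)
    print([(np.round(x['point'],3).tolist(),round(x['conf'],2)) for x in tip_of("panel_edge",c)[:2]])
rows([(tip(panelpt(.2,.085,0,.12),ori(.5)),ori(.5))])
E
```

```text
tip h,y,z 0.09154301785037772 -0.0008835601003471382 0.0824602563890354
[([0.647, 0.177, 0.145], 0.73)]
[([0.648, 0.172, 0.137], 0.67)]
t 4.5 F [ 0.5  0.5 -0.7] w 0.08823631010209262 q [-0.45  0.54  0.28  1.91 -0.7   0.47 -0.54]
-- 3
[-0.0295, -0.0003, 0.0189] [-0.03, 2.72, 0.02]
[-0.0304, -0.0003, 0.0174] [-0.03, 2.72, 0.02]
[-0.0312, -0.0003, 0.016] [-0.03, 2.72, 0.02]
```

Emit:
carry_out --targets '[{"delta_pos": [-0.03, 0, 0.019], "angular": [0, 2.7, 0], "grip": -1}, {"delta_pos": [-0.03, 0, 0.017], "angular": [0, 2.7, 0], "grip": -1}, {"delta_pos": [-0.031, 0, 0.016], "angular": [0, 2.7, 0], "grip": -1}, {"delta_pos": [0, 0, 0], "angular": [0, 0, 0], "grip": -1}]'

```text
time_s: 4.9
position: [0.5581, 0.0976, 0.2172]
tcp_rot: [0.812, 0.285, -0.48, 0.169]
ft_force: [0.8, -1.1, -0.4]
gripper_width: 0.0879
```

```bash
python3 - <<'E'
from h import *
import cv2
s=observe();P=np.array(s['position']);Rt=R.from_quat(s['tcp_rot']);print(P)
im,d=grab_frame("wrist");cv2.imwrite('pics/w2.png',im)
C=get_calibration("wrist");K=np.array(C['intrinsics']);T=np.array(C['T_tool_cam'])
for t in ("panel_edge","wing_grip","hinge_line","console"):
    print(t,[(np.round(x['point'],3).tolist(),round(x['conf'],2)) for x in tip_of(t,"wrist")[:2]])
def cloud(m):
    v,u=np.nonzero(m&(d>0)); z=d[v,u]; c=np.c_[(u-K[0,2])*z/K[0,0],(v-K[1,2])*z/K[1,1],z]
    return Rt.apply(c@T[:3,:3].T+T[:3,3])+P
def rel(p): q=p-HP; return np.c_[q@hx,q@hy,q[:,2]]
for t in("panel_skin","wing_grip"):
    r=regions_of(t,"wrist")
    for x in r[:2]: print(t,x['conf'],x['pixels'].sum())
    if not r: continue
    m=cv2.erode(r[0]['pixels'].astype(np.uint8),np.ones((5,5)))>0
    np.save(f'{t}.npy',rel(cloud(m)))
q=np.load('panel_skin.npy')
A=np.c_[q[:,:2],np.ones(len(q))];k=np.ones(len(q),bool)
for _ in range(4):
    c=np.linalg.lstsq(A[k],q[k,2],rcond=None)[0]; k=abs(A@c-q[:,2])<.003
print('plane',c,'pitch',np.arctan(c[0]),'yaw err',c[1]/c[0],k.mean(),'extent',np.percentile(q[k],[1,99],axis=0))
w=np.load('wing_grip.npy');print('wing',len(w),np.percentile(w,[2,50,98],axis=0))
E
```

```text
[0.55814799 0.09760083 0.21718015]
panel_edge [([0.647, 0.171, 0.135], 0.72)]
wing_grip [([0.61, 0.142, 0.126], 0.7)]
hinge_line [([0.559, 0.098, 0.055], 0.92), ([0.608, 0.143, 0.125], 0.29)]
console [([0.627, 0.154, 0.001], 0.62)]
panel_skin 0.96 45817
wing_grip 0.71 45836
wing_grip 0.56 2607
plane [ 0.63210539 -0.00996915  0.00501927] pitch 0.5636924978000665 yaw err -0.015771340245195106 0.9437597005386652 extent [[ 0.0042182  -0.07861023  0.00819886]
 [ 0.11231556  0.07743876  0.07608485]]
wing 43830 [[ 0.00603076 -0.07686076  0.00931628]
 [ 0.06286713 -0.00049742  0.04779545]
 [ 0.11140435  0.0757895   0.07726232]]
```

View pics/w2.png

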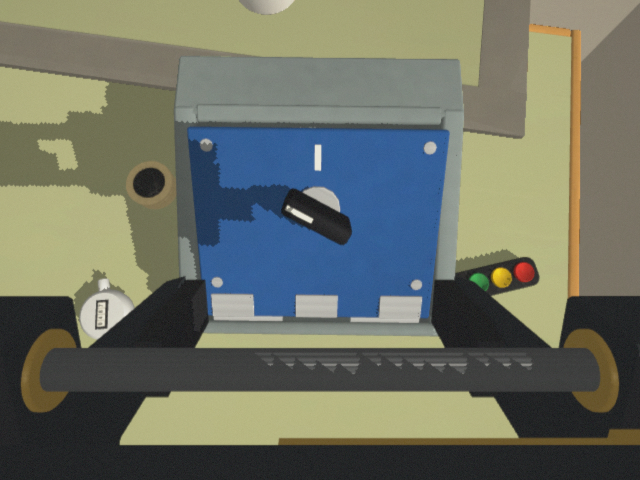

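The panel rests near 0.2 rad. The wing, at (317, 217), has its white line pointing up-left about 64° ccw from the mark at (318, 157). I'll refine that from depth.

```bash
python3 - <<'E'
from h import *
import cv2
s=observe();P=np.array(s['position']);Rt=R.from_quat(s['tcp_rot'])
im,d=grab_frame("wrist")
C=get_calibration("wrist");K=np.array(C['intrinsics']);T=np.array(C['T_tool_cam'])
m=np.zeros(d.shape,bool);m[170:260,260:375]=1
v,u=np.nonzero(m&(d>0)); z=d[v,u]; c=np.c_[(u-K[0,2])*z/K[0,0],(v-K[1,2])*z/K[1,1],z]
q=Rt.apply(c@T[:3,:3].T+T[:3,3])+P-HP; h,y,zz=q@hx,q@hy,q[:,2]
p=.564;X=h*np.cos(p)+zz*np.sin(p);Z=-h*np.sin(p)+zz*np.cos(p)
k=Z>.034;print(k.sum(),np.percentile(Z,[1,50,99]))
a=np.c_[X,y][k].astype(np.float32);r=cv2.minAreaRect(a*1000);print(r)
w,V=np.linalg.eigh(np.cov(a.T));v=V[:,1];v*=np.sign(v[1]);th=np.arctan2(v[1],v[0]);print('angle',th,a.mean(0))
for Z0 in(.025,):
  Q=ori(.564,th);print(np.round(Q.as_quat(),3))
  cx,cy=np.array(r[0])/1000
  G=panelpt(.204,cx,cy,.027)
  tg=lambda e:(G+e*Q.apply([-1,0,0])-.005*Q.apply([-1,0,0]),Q)
  rows([tg(.05),tg(0)])
E
```

```text
1434 [0.00254902 0.00441849 0.0379865 ]
((86.72603607177734, -0.18134689331054688), (44.10966873168945, 12.285593032836914), 60.869384765625)
angle 1.066791825872244 [8.7529130e-02 2.5784651e-05]
[ 0.63   0.482 -0.244  0.558]
t 5.3 F [0.7 0.2 0. ] w 0.08827065948623702 q [-0.23  0.3   0.13  2.13 -0.86  0.4  -0.25]
-- 8
[0.0075, 0.0002, -0.0005] [-7.6, 0.41, 0.27]
[0.0075, 0.0002, -0.0004] [-7.6, 0.41, 0.27]
[0.0075, 0.0003, -0.0003] [-7.6, 0.41, 0.27]
[0.0075, 0.0003, -0.0002] [-7.6, 0.41, 0.27]
[0.0075, 0.0002, -0.0002] [-7.6, 0.41, 0.27]
[0.0075, 0.0002, -0.0001] [-7.6, 0.41, 0.27]
[0.0075, 0.0002, 0.0] [-7.6, 0.41, 0.27]
[0.0075, 0.0002, 0.0001] [-7.6, 0.41, 0.27]
-- 2
[0.025, -0.0, 0.0] [0.0, 0.0, 0.0]
[0.025, -0.0, 0.0] [0.0, 0.0, 0.0]
```

Emit:
carry_out --targets '[{"delta_pos": [0.0075, 0, 0], "angular": [-7.6, 0.4, 0.27], "grip": -1}, {"delta_pos": [0.0075, 0, 0], "angular": [-7.6, 0.4, 0.27], "grip": -1}, {"delta_pos": [0.0075, 0, 0], "angular": [-7.6, 0.4, 0.27], "grip": -1}, {"delta_pos": [0.0075, 0, 0], "angular": [-7.6, 0.4, 0.27], "grip": -1}, {"delta_pos": [0.0075, 0, 0], "angular": [-7.6, 0.4, 0.27], "grip": -1}, {"delta_pos": [0.0075, 0, 0], "angular": [-7.6, 0.4, 0.27], "grip": -1}, {"delta_pos": [0.0075, 0, 0], "angular": [-7.6, 0.4, 0.27], "grip": -1}, {"delta_pos": [0.0075, 0, 0], "angular": [-7.6, 0.4, 0.27], "grip": -1}]'

```text
time_s: 6.1
position: [0.5856, 0.127, 0.1597]
tcp_rot: [0.624, 0.487, -0.239, 0.563]
ft_force: [-0.4, 1.0, -0.3]
gripper_width: 0.0883
```

```bash
python3 - <<'E'
from h import *
Q=ori(.564,1.063);G=panelpt(.204,.0867,0,.030)
tg=lambda e:(G+(e-.005)*Q.apply([-1,0,0]),Q)
rows([tg(.02),tg(0)],mm=20)
E
```

```text
t 6.1 F [-0.4  1.  -0.3] w 0.08827006001518213 q [ 0.07  0.46 -0.25  2.12 -1.11  0.19  1.13]
-- 2
[0.0108, 0.0011, 0.002] [0.71, -0.12, 0.13]
[0.0108, 0.0011, 0.002] [0.71, -0.12, 0.13]
-- 1
[0.02, -0.0, -0.0] [0.0, 0.0, 0.0]
```

Joint 6 sits near its limit here. Descending should relieve it, so I'll take small steps and check.

Emit:
carry_out --targets '[{"delta_pos": [0.011, 0.001, 0.002], "angular": [0, 0, 0], "grip": -1}]'

```text
time_s: 6.2
position: [0.5917, 0.1293, 0.1497]
tcp_rot: [0.623, 0.488, -0.238, 0.564]
ft_force: [-0.1, 0.1, -0.1]
gripper_width: 0.088
```

```bash
python3 - <<'E'
from h import *
Q=ori(.564,1.063);G=panelpt(.204,.0867,0,.030)
tg=lambda e:(G+(e-.005)*Q.apply([-1,0,0]),Q)
print(observe()['q'][5]);rows([tg(.02),tg(0)],mm=20)
E
```

```text
0.19247563971864473
t 6.2 F [-0.1  0.1 -0.1] w 0.08798409315735434 q [ 0.04  0.48 -0.23  2.11 -1.21  0.19  1.23]
-- 1
[0.0099, 0.0012, 0.0021] [1.6, -0.28, 0.27]
-- 1
[0.02, -0.0, -0.0] [0.0, 0.0, 0.0]
```

```bash
python3 - <<'E'
from h import *
Q=ori(.45,1.063);G=panelpt(.204,.0867,0,.030)
tg=lambda e:(G+(e-.005)*Q.apply([-1,0,0]),Q)
rows([tg(.025),tg(0)],mm=20,deg=4)
E
```

```text
t 6.2 F [-0.1  0.1 -0.1] w 0.08798409315735434 q [ 0.04  0.48 -0.23  2.11 -1.21  0.19  1.23]
-- 2
[0.0025, 0.0016, 0.0005] [0.81, -1.69, -2.74]
[0.0025, 0.0017, 0.0004] [0.81, -1.69, -2.74]
-- 2
[0.0125, 0.0, -0.0] [0.0, 0.0, 0.0]
[0.0125, 0.0, -0.0] [0.0, 0.0, 0.0]
```

Emit:
carry_out --targets '[{"delta_pos": [0.0025, 0.0015, 0.0005], "angular": [0.8, -1.7, -2.7], "grip": -1}, {"delta_pos": [0.0025, 0.0015, 0.0005], "angular": [0.8, -1.7, -2.7], "grip": -1}]'

```text
time_s: 6.4
position: [0.5954, 0.1275, 0.1427]
tcp_rot: [0.601, 0.497, -0.29, 0.555]
ft_force: [0.2, 0.1, -0.8]
gripper_width: 0.0883
```

```bash
python3 - <<'E'
from h import *
Q=ori(.45,1.063);G=panelpt(.204,.0867,0,.030)
tg=lambda e:(G+(e-.005)*Q.apply([-1,0,0]),Q)
rows([tg(0)],mm=14,deg=4)
E
```

```text
t 6.4 F [ 0.2  0.1 -0.8] w 0.08829919092215684 q [-0.27  0.49  0.11  2.06 -0.96  0.33  0.86]
-- 2
[0.0113, 0.0016, -0.0017] [-0.12, -0.04, 0.02]
[0.0113, 0.0016, -0.0017] [-0.12, -0.04, 0.02]
```

Emit:
carry_out --targets '[{"delta_pos": [0.011, 0.0015, -0.0015], "angular": [0, 0, 0], "grip": -1}, {"delta_pos": [0.011, 0.0015, -0.0015], "angular": [0, 0, 0], "grip": -1}, {"delta_pos": [0, 0, 0], "angular": [0, 0, 0], "grip": 0}, {"delta_pos": [0, 0, 0], "angular": [0, 0, 0], "grip": 0.5}]' --squeeze 12

```text
time_s: 6.8
position: [0.6126, 0.1408, 0.126]
tcp_rot: [0.602, 0.493, -0.285, 0.56]
ft_force: [2.7, -0.6, 10.0]
gripper_width: 0.0744
```

```bash
python3 - <<'E'
from h import *
import cv2
Q=ori(.45,1.063);G=panelpt(.204,.0867,0,.030)
tg=lambda e:(G+(e-.005)*Q.apply([-1,0,0]),Q)
rows([tg(0)],mm=14,deg=4)
im,d=grab_frame("wrist");cv2.imwrite('pics/w3.png',im)
E
```

```text
t 6.8 F [ 2.7 -0.6 10. ] w 0.07436984146884615 q [-0.25  0.54  0.07  2.03 -1.    0.28  0.9 ]
-- 1
[-0.0019, -0.0077, 0.0023] [0.19, -0.04, -0.73]
```

View pics/w3.png

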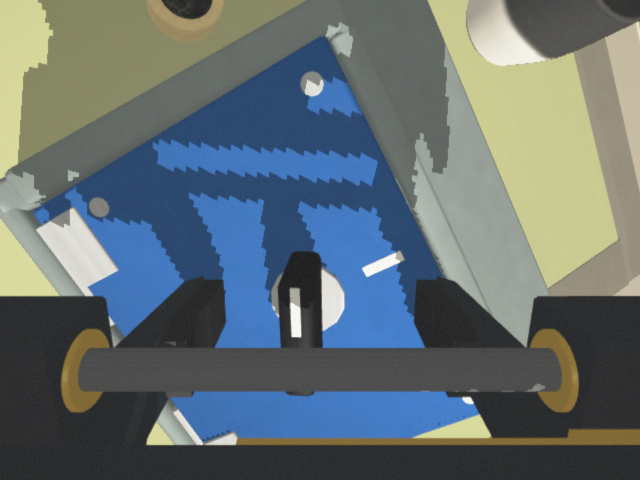

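The wing, at (302, 310), sits left of the jaw middle at (318), as computed. One finger is pressing the panel with 10 N, so I'll back off a little, recentre and close.

Emit:
carry_out --targets '[{"delta_pos": [-0.004, -0.007, 0.002], "angular": [0, 0, -0.7], "grip": 0.2}, {"delta_pos": [0, 0, 0], "angular": [0, 0, 0], "grip": 0.6}, {"delta_pos": [0, 0, 0], "angular": [0, 0, 0], "grip": 1}, {"delta_pos": [0, 0, 0], "angular": [0, 0, 0], "grip": 1}, {"delta_pos": [0, 0, 0], "angular": [0, 0, 0], "grip": 1}]'

```text
time_s: 7.35
position: [0.6039, 0.1362, 0.1232]
tcp_rot: [0.6, 0.498, -0.289, 0.555]
ft_force: [0.1, -0.7, 0.1]
gripper_width: 0.03
```

```bash
python3 - <<'E'
from h import *
Q=ori(.45,1.063);G=panelpt(.204,.0867,0,.030)
rows([(G-.005*Q.apply([-1,0,0]),Q)],mm=14,deg=4)
E
```

```text
t 7.35 F [ 0.1 -0.7  0.1] w 0.0299509679652456 q [-0.24  0.54  0.07  2.04 -1.    0.29  0.91]
-- 1
[-0.0001, 0.0018, -0.0009] [-0.05, -0.29, 0.06]
```

Emit:
carry_out --targets '[{"delta_pos": [0, 0.001, 0], "angular": [0, 0, 0], "grip": 1}, {"delta_pos": [0, 0, 0], "angular": [0, 0, 0], "grip": 1}, {"delta_pos": [0, 0, 0], "angular": [0, 0, 0], "grip": 1}, {"delta_pos": [0, 0, 0], "angular": [0, 0, 0], "grip": 1}]'

```text
time_s: 7.75
position: [0.6071, 0.1367, 0.1246]
tcp_rot: [0.601, 0.497, -0.288, 0.557]
ft_force: [0.6, -0.2, -0.5]
gripper_width: 0.0135
```

```bash
python3 - <<'E'
from h import *
n=lambda a:panelpt(a,.0867,0,.030)
s=observe();P=np.array(s['position']);Qc=R.from_quat(s['tcp_rot'])
Qe=ori(.45,0.0); g=P-.005*Qc.apply([1,0,0])
print('turn now',((Qe.inv()*Qc).as_rotvec()))
rows([(g+.005*Qe.apply([1,0,0]),Qe)],deg=7)
E
```

```text
turn now [-1.06297879e+00  5.12140031e-03  7.51977594e-04]
t 7.75 F [ 0.6 -0.2 -0.5] w 0.013463951975341044 q [-0.25  0.54  0.07  2.03 -1.    0.29  0.91]
-- 9
[-0.0, -0.0, 0.0] [6.77, -0.03, -0.0]
[-0.0, -0.0, 0.0] [6.77, -0.03, -0.0]
[-0.0, -0.0, 0.0] [6.77, -0.03, -0.0]
[-0.0, -0.0, 0.0] [6.77, -0.03, -0.0]
[-0.0, -0.0, 0.0] [6.77, -0.03, -0.0]
[0.0, -0.0, 0.0] [6.77, -0.03, -0.0]
[0.0, 0.0, 0.0] [6.77, -0.03, -0.0]
[0.0, 0.0, 0.0] [6.77, -0.03, -0.0]
[0.0, 0.0, 0.0] [6.77, -0.03, -0.0]
```

Emit:
carry_out --targets '[{"delta_pos": [0, 0, 0], "angular": [6.8, 0, 0], "grip": 1}, {"delta_pos": [0, 0, 0], "angular": [6.8, 0, 0], "grip": 1}, {"delta_pos": [0, 0, 0], "angular": [6.8, 0, 0], "grip": 1}, {"delta_pos": [0, 0, 0], "angular": [6.8, 0, 0], "grip": 1}, {"delta_pos": [0, 0, 0], "angular": [6.8, 0, 0], "grip": 1}, {"delta_pos": [0, 0, 0], "angular": [6.8, 0, 0], "grip": 1}, {"delta_pos": [0, 0, 0], "angular": [6.8, 0, 0], "grip": 1}, {"delta_pos": [0, 0, 0], "angular": [6.8, 0, 0], "grip": 1}, {"delta_pos": [0, 0, 0], "angular": [6.8, 0, 0], "grip": 1}]'

```text
time_s: 8.65
position: [0.6049, 0.1372, 0.1243]
tcp_rot: [0.803, 0.272, -0.507, 0.157]
ft_force: [1.2, 0.3, -1.8]
gripper_width: 0.0121
```

```bash
python3 - <<'E'
from h import *
import cv2
s=observe();P=np.array(s['position']);Qc=R.from_quat(s['tcp_rot'])
print('turn now',(ori(.45).inv()*Qc).as_rotvec(),P,s['moment'])
im,d=grab_frame("wrist");cv2.imwrite('pics/w4.png',im)
rows([(panelpt(.06,.0867,0,.030)+.005*ori(.42).apply([1,0,0]),ori(.42)),(panelpt(0.,.0867,0,.030)+.005*ori(.36).apply([1,0,0]),ori(.36))],mm=4,deg=3)
E
```

```text
turn now [ 0.04396151  0.00274516 -0.00463791] [0.60488807 0.13717879 0.12426687] [-0.33379826  0.22792318  0.03078206]
t 8.7 F [ 0.7  0.9 -0.8] w 0.0114890900337547 q [-0.44  0.56  0.32  2.05 -1.23  0.39 -0.02]
-- 4
[0.0031, 0.0, -0.0012] [-0.71, -0.47, 0.08]
[0.0031, 0.0, -0.0013] [-0.71, -0.47, 0.08]
[0.0031, 0.0, -0.0013] [-0.71, -0.47, 0.08]
[0.0031, 0.0, -0.0013] [-0.71, -0.47, 0.08]
-- 2
[0.0026, -0.0, -0.0007] [-0.0, -1.72, -0.0]
[0.0026, -0.0, -0.0007] [0.0, -1.72, 0.0]
```

View pics/w4.png

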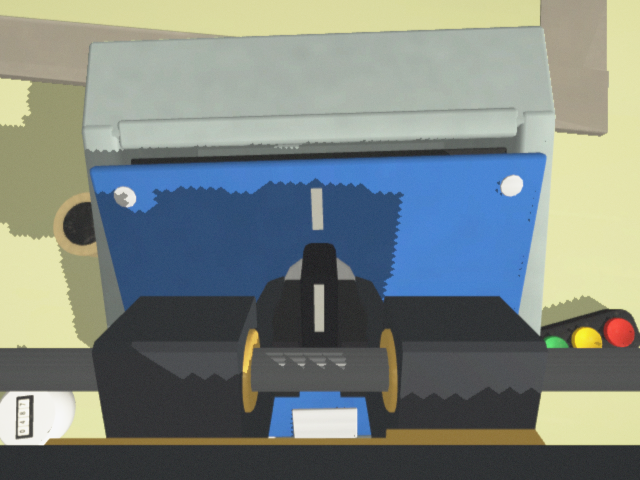

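The wing's line (319, 307) points at the mark (317, 208), overturned by about 2°. Next I'll press down with that correction included.

Emit:
carry_out --targets '[{"delta_pos": [0.003, 0, -0.001], "angular": [-0.7, -0.5, 0], "grip": 1}, {"delta_pos": [0.003, 0, -0.001], "angular": [-0.7, -0.5, 0], "grip": 1}, {"delta_pos": [0.003, 0, -0.001], "angular": [-0.7, -0.5, 0], "grip": 1}, {"delta_pos": [0.003, 0, -0.001], "angular": [-0.5, -0.5, 0], "grip": 1}]'

```text
time_s: 9.1
position: [0.612, 0.1425, 0.1145]
tcp_rot: [0.789, 0.282, -0.515, 0.183]
ft_force: [-0.6, -0.9, 0.1]
gripper_width: 0.0118
```

```bash
cat > st.py <<'E'
from h import *
s=observe();P=np.array(s['position']);Qc=R.from_quat(s['tcp_rot']);n=-np.sin(.36)*hx+np.cos(.36)*hz
g=P-.005*Qc.apply([1,0,0])-HP
print('turn',(ori(.4).inv()*Qc).as_rotvec(),'grip h,y,z',g@hx,g@hy,g[2],'panel',np.arctan2(g[2],g@hx)-.36-np.arctan2(.030,.0867),'Fn',np.array(s['ft_force'])@n)
rows([(panelpt(0.,.0867,0,.030)+.005*ori(.36).apply([1,0,0]),ori(.36))],mm=4,deg=3)
E
python3 st.py
```

```text
turn [-0.00670308  0.0149636  -0.00481635] grip h,y,z 0.06589344217230726 -6.378125520571151e-05 0.062100356865741425 panel 0.0626464680372999 Fn 0.4685598616484033
t 9.1 F [-0.6 -0.9  0.1] w 0.011838538642640806 q [-0.48  0.59  0.36  2.01 -1.15  0.42 -0.07]
-- 2
[0.0025, 0.0, -0.0013] [0.19, -1.57, 0.13]
[0.0025, -0.0, -0.0014] [0.19, -1.57, 0.13]
```

Emit:
carry_out --targets '[{"delta_pos": [0.0025, 0, -0.001], "angular": [0, -1.5, 0], "grip": 1}, {"delta_pos": [0.0025, 0, -0.001], "angular": [0, -1.5, 0], "grip": 1}]' --squeeze 20

```text
time_s: 9.3
position: [0.6145, 0.1444, 0.1106]
tcp_rot: [0.774, 0.277, -0.536, 0.191]
ft_force: [-4.1, -1.7, 8.6]
gripper_width: 0.0118
```

```bash
python3 st.py
```

```text
turn [-0.00867699 -0.04045766 -0.00567399] grip h,y,z 0.06927262473623527 -0.0001950558563181533 0.05827933154924237 panel 0.006298382653814993 Fn 9.530365903277138
t 9.3 F [-4.1 -1.7  8.6] w 0.011824433900944847 q [-0.56  0.62  0.44  1.97 -1.05  0.47 -0.19]
-- 1
[0.0001, -0.0002, -0.0013] [0.5, 0.03, 0.32]
```

Emit:
carry_out --targets '[{"delta_pos": [0.002, 0, 0], "angular": [0, 0, 0], "grip": 1}, {"delta_pos": [0.002, 0, 0], "angular": [0, 0, 0], "grip": 1}]'

```text
time_s: 9.5
position: [0.6153, 0.1451, 0.1093]
tcp_rot: [0.773, 0.279, -0.536, 0.192]
ft_force: [-16.4, -4.9, 28.6]
gripper_width: 0.0118
```

```bash
python3 st.py
```

```text
turn [-0.01221345 -0.04085883 -0.00809072] grip h,y,z 0.07037679791853207 -0.00018798957310073487 0.05697666035374326 panel -0.012561593705128882 Fn 32.38194989042892
t 9.5 F [-16.4  -4.9  28.6] w 0.011842951478263905 q [-0.56  0.63  0.44  1.97 -1.05  0.48 -0.19]
-- 1
[-0.0015, -0.0002, -0.0008] [0.71, 0.05, 0.45]
```

Emit:
carry_out --targets '[{"delta_pos": [0.0007, 0, 0], "angular": [0, 0, 0], "grip": 1}, {"delta_pos": [0.0007, 0, 0], "angular": [0, 0, 0], "grip": 1}, {"delta_pos": [0.0007, 0, 0], "angular": [0, 0, 0], "grip": 1}]'

```text
time_s: 9.8
position: [0.6153, 0.145, 0.1094]
tcp_rot: [0.772, 0.281, -0.536, 0.193]
ft_force: [-7.2, -2.8, 12.3]
gripper_width: 0.0119
```

```bash
python3 st.py
```

```text
turn [-0.01579715 -0.04094595 -0.01014116] grip h,y,z 0.07032485045184102 -0.00026447399489501646 0.05710475354950557 panel -0.011101791837406005 Fn 14.069450376803777
t 9.8 F [-7.2 -2.8 12.3] w 0.011948325793046223 q [-0.55  0.63  0.44  1.97 -1.05  0.48 -0.19]
-- 1
[-0.0013, -0.0002, -0.0008] [0.92, 0.05, 0.56]
```

Emit:
carry_out --targets '[{"delta_pos": [0.0008, 0, 0], "angular": [-0.5, 0, 0], "grip": 1}]'

```text
time_s: 9.9
position: [0.6154, 0.145, 0.1094]
tcp_rot: [0.771, 0.284, -0.535, 0.196]
ft_force: [-8.4, -2.6, 14.6]
gripper_width: 0.012
```

```bash
python3 st.py; python3 - <<'E'
from h import *
import cv2
im,d=grab_frame("wrist");cv2.imwrite('pics/w5.png',im)
a,d=grab_frame("side")
for t in("panel_edge","wing_grip"):print(t,[(np.round(x['point'],3).tolist(),round(x['conf'],2)) for x in tip_of(t,"wrist")[:1]])
print('expect',panelpt(0,.136,0,.0025),panelpt(0,.085,0,.025))
b=cv2.resize(a[150:330,230:470],(400,300));cv2.imwrite('pics/m5.png',np.hstack([cv2.resize(im,(400,300)),b]))
for i in range(12): grab_frame("top")
for t in("oil_block","parts_pot","tally"):print(t,[(np.round(x['point'],3).tolist(),round(x['conf'],2)) for x in tip_of(t,"top")[:1]])
print(observe()['ft_force'],observe()['time_s'])
E
python3 st.py
```

```text
turn [-0.02579667 -0.04085364 -0.01103756] grip h,y,z 0.07035836990093243 -0.00031600829028237973 0.05710439420648777 panel -0.011338047204506596 Fn 16.59960122525506
t 9.9 F [-8.4 -2.6 14.6] w 0.012035056198527473 q [-0.55  0.63  0.43  1.96 -1.05  0.48 -0.18]
-- 1
[-0.0013, -0.0003, -0.0007] [1.49, 0.05, 0.6]
panel_edge [([0.661, 0.183, 0.112], 0.77)]
wing_grip [([0.618, 0.153, 0.115], 0.84)]
expect [0.65752419 0.17918503 0.10724904] [0.6141421  0.14431834 0.11034073]
oil_block [([0.681, 0.007, 0.001], 0.56)]
parts_pot [([0.561, 0.294, -0.001], 0.8)]
tally [([0.453, 0.242, -0.001], 0.55)]
[-6.89553633 -3.69503244 12.83297722] 10.85
turn [-0.02558354 -0.04090732 -0.01101985] grip h,y,z 0.07030031974309324 -0.00033941401635800687 0.05708156797422934 panel -0.011129792369229952 Fn 14.719171216904613
t 10.85 F [-6.9 -3.7 12.8] w 0.011595958058510958 q [-0.55  0.63  0.43  1.96 -1.05  0.48 -0.18]
-- 1
[-0.0013, -0.0003, -0.0008] [1.48, 0.05, 0.6]
```

View pics/m5.png

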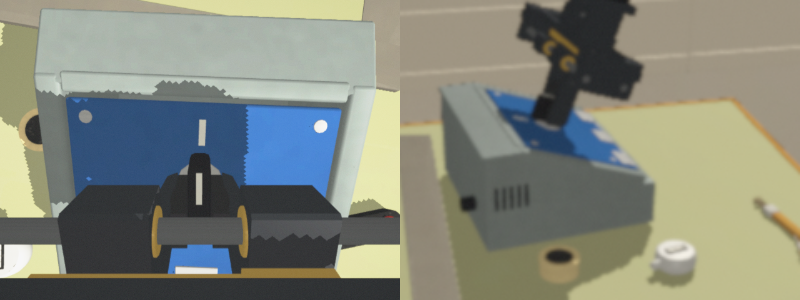

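The panel is flush with the cheeks in both views. The wing line (199, 188) meets the mark (202, 132), and the press holds steady at about 15 N. I'm handing in.

```bash
python3 -c "
from station import *
print(job_done())"
```

```text
the job is handed in; nothing more can be done
None
```

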